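# Show the scrap bin's fill, then ease its lid shut

## Robot

A 7-joint arm with a two-finger parallel gripper is mounted at the origin on the work surface. World frame = base frame: x ahead of the robot, y to its left, z up, the work surface at z = 0. Lengths are in m, angles in degrees, forces in N, time in s.
With the tool pointing down it reaches from about 0.35 to 0.9 m from the base axis. Payload 7.2 kg.
Tool frame: the origin (TCP) lies between the finger pads; the fingertips stand 17 mm ahead of it and the grasp point (between the pads) lies 2 mm behind it; x points along the fingers, y is the direction in which the jaws open and shut, and the axes are right-handed (so a half turn about x gives the same grasp; the last joint's range is limited). The gripper opens to 85 mm and grips with 20 to 120 N. Pads are 22 mm wide; open, the fingers measure 114 mm over their backs; the gripper's body (76 mm by 85 mm) begins 54 mm behind the grasp point. The pads swing forward as they close: fully open they stand 13 mm farther back than shut.
Start: joints at [-80.34, 23.554, -0.728, 91.456, 0.321, 64.991, -4.71], TCP at [0.147, 0.608, 0.248] pointing down, gripper open.
Joint ranges: [-169.25, 169.25], [-16.82, 113.86], [-84.01, 82.57], [7.8, 145.47], [-59.2, 239.2], [7.22, 106.19], [-163.78, 163.78]. Speed limits (degrees/s): [136.94, 136.94, 172.46, 172.46, 180, 180, 180].

## Interface

Orientations are given as [roll, pitch, yaw] about the fixed x, y, z axes, in that order (R = Rz(yaw) Ry(pitch) Rx(roll)).
In Python, from station import manip gives the robot as it stands. The module is installed in compiled form; this text tells all that it offers.
- The arm moves only by the tool drive_tool, never from a script. Its arguments are lists of equal length, an entry for each row: "jaw": the finger opening in mm, from 0 to 85.4; "dp": the shift along the world's x, y, z normalised to -1 to 1, where 1 is 250 mm, a list of three; "angular": the turn, a rotation vector about the world's x, y, z normalised to -1 to 1, where 1 is 360 degrees, a list of three. In form: {"jaw": [jaw, ...], "dp": [[x, y, z], ...], "angular": [[ax, ay, az], ...]}. A call has 1 to 20 rows; each row shifts and turns the commanded pose from where the row before left it; what a row does not reach is not made up. A row lasts 1/8 s, in which the tool goes at most 62.5 mm and 10.7 degrees, less where a joint would pass 70% of its speed; a pose out of reach is approached as far as the arm can. A call with a number of a shift or a turn outside -1 to 1 is refused whole. A call with a gripper value outside its range is refused whole. The fingers move at their own pace and stop on an object; "squeeze" is the grip in N (left out, the last holds). Time passes only in rows, so rows that do not move let the fingers close. It gives the time, the measured TCP pose, the force and the opening at its end, in the units of the state.
- manip.get_obs(): the state, without advancing time (a new reading comes with each control period).
- manip.snapshot(name): name is "side" or "top" or "wrist"; returns the picture (400x640x3 uint8, red, green, blue); there is no depth.
- manip.get_calibration(name): a dict with "vertical_fov" (degrees; the focal length in pixels is half the picture's height over the tangent of half this angle, whatever the lens; pixels are square), "cx", "cy" (the principal point, pixels), "extrinsics" (4x4, takes a point from world to camera coordinates). Camera axes: x right, y up, looking along -z (the intrinsics and any distortion apply to the point x, -y, -z); pixel columns grow to the right and rows downward; lengths in m; the calibration is good to about 2 mm. A picture is of the moment at which its call begins: read the wrist's pose just before it. get_calibration takes no time and is no camera call; for the wrist camera it gives the pose at the moment of the call.
- manip.close_job(): hands the job in, once; it reports no verdict.
The state is a dict: "t": time; "joint_pos": joint angles; "qvel": joint speeds; "joint_efforts": joint torques, N m; "position": TCP position; "tcp_rot": TCP orientation; "force": force on the tool from outside, world axes, zero at the start; "torque": the same for the moment, N m; "opening": finger opening in m.
Only numpy, scipy, OpenCV 4.12 (cv2) and the standard library are available. Lean on these libraries where they do the work, as an engineer would, in place of code of your own. Each camera call takes 0.05 s, during which the arm holds its last target.

## Task

I want to see how full the green-lidded scrap bin is: with closed fingertips press the green paddle of its lever all the way down so that the lid stands wide open, and keep it open for about two seconds. Then let the paddle come up slowly under your fingertips, so that the lid goes down gently and shuts fully without slamming, and come away. Work the bin by its paddle alone: do not touch the lids, leave the blue-lidded bin shut, and leave everything else on the bench where it stands.

Things in the scene. Friction and masses are not known exactly. Their poses are not given: they have to be found in the camera images.
- green_bin: bench-top scrap bin to be opened, fixed to the bench: upright stainless box 180 deep (x) x 170 wide (y) x 190 mm tall with a hinged green lid and a lever. Origin: centre of its underside, on the bench; its -x axis points out of its front, to the paddle, roughly towards the robot. Lever arms and push rods run along both sides, up to 109 mm from the middle
- green_pad_top (a point): middle of the top face of the green lever's paddle, a pad 38 (bin's x) x 60 (bin's y) x 8 mm. At rest it lies 180 mm in front of the bin's centre (78 mm from the shut lid's front edge), 145 mm above the bench, sloping up 0.15 rad towards its free front end; at the stop it is 53 mm lower and slopes down 0.15 rad. It moves straight up and down to within 3 mm; nothing stands over or under it
- green_lever (a joint): turn of the green bin's lever about its side pivots, in rad: 0 at rest (pad up), 0.30 at its lower stop (pad fully pressed, lid wide open). The pad's middle moves down 18 mm per 0.1 rad. Pressing it takes about 4 to 8 N all the way. No catch, no spring: the lid's weight brings it back up as fast as the finger lets it; let go, it snaps up and the lid slams; faster than 0.7 rad/s counts as a slam
- blue_bin: a second bin of the same make with a blue lid and blue paddle, fixed to the bench; same sizes, origin and axes as green_bin. Leave it shut
- olive_jar: loose green glass jar with a brass cap, 60 mm wide, 85 mm tall, standing in the middle, in front of and between the two bins; origin: centre of its underside
- shaker: loose steel spice shaker, 46 mm wide, 94 mm tall, standing on the left between robot and bins; origin: centre of its underside
- bowl: loose green plastic bowl, 150 mm wide, 55 mm tall; origin: centre of its underside
- mug: loose white mug, 80 mm wide without its handle, 92 mm tall; origin: centre of its underside
- oil_bottle: loose amber oil bottle with a yellow cap, 68 mm wide, 210 mm tall, to the right of the bins; origin: centre of its underside
- tub: loose white tub with a red lid, 106 mm wide, 70 mm tall, to the left of the bins; origin: centre of its underside
- green_lid_edge (a point): middle of the front edge of the green lid (196 x 178 x 10 mm, hinged along the bin's far top edge, 100 mm behind the bin's centre and 196 mm up). The lever lifts the lid through two push rods: this point is 196 mm above the bench when shut, about 365 mm when wide open (60 degrees). Top face 203 mm up when shut. Not to be touched
- blue_lid_edge (a point): middle of the front edge of the blue lid, same size and place as on the green bin. Not to be touched
- blue_lever (a joint): turn of the blue bin's lever in rad, 0 at rest with the blue lid shut; must stay there

How it is judged (in metres and radians):
On the way, in this order (a step that is already met when the one before it is completed fails the run):
1. the paddle is pressed down by the fingers until the green lid stands wide open (its front edge over 345 mm above the bench) and is kept so for 1.6 s (height (world z) of green_lid_edge above 0.345 m and contact force between the fingers and green_lever above 1 N), for 1.6 s.
2. the lid is down and shut (height (world z) of green_lid_edge below 0.203 m and value of joint green_lever below 0.02 rad), for 0.3 s.
At the end, for the whole second after the job is handed in: the green lid is fully shut (front edge within 7 mm of its shut height) with its lever back up at rest (within 0.02 rad), the blue bin's lever is at rest, and each jar, bottle, mug, bowl, tub and shaker stands within 20 mm of where it was (all of step 2 and value of joint blue_lever below 0.02 rad and distance of each of olive_jar, shaker, bowl, mug, oil_bottle, tub from where it was at the start of the episode below 0.02 m); the robot touches nothing.
It fails at once if the green lever comes up faster than 0.7 rad/s, so that the lid slams (velocity of joint green_lever below -0.7 rad/s).
It fails at once if a lid is touched by the robot (contact force between any of the fingers, the arm and green_lid above 1 N or contact force between any of the fingers, the arm and blue_lid above 1 N).
It fails at once if the blue bin is opened (value of joint blue_lever above 0.03 rad).
It fails at once if a bystander is lifted, carried, pushed away or tipped (distance of any of olive_jar, shaker, bowl, mug, oil_bottle, tub from where it was at the start of the episode above 0.03 m or angle between any of olive_jar, shaker, bowl, mug, oil_bottle, tub's own z axis and vertical above 0.4 rad).
It also fails if it takes over 45 s, if anything falls off the work surface, if the arm or the gripper's body presses on something with over 40 N, if the wrist force passes 120 N, or if a joint passes its speed limit or range.

## Working session

There is one attempt and no reset: what is moved stays moved. The work goes in short steps, Python scripts to look and compute and a tool call to move; the robot and the scene stay as the last step left them, time stands still between calls to the robot, and variables do not carry over. Pictures are saved under pics/ and viewed, and the job is handed in when it is done.

Besides the shell and the picture viewer there is one more tool, called as name(argument=value, ...), one argument or row to a line, values as JSON. drive_tool: Moves the arm, as the interface text tells. Its arguments: {"type":"object","properties":{"jaw":{"type":"array","items":{"type":"number"}},"dp":{"type":"array","items":{"type":"array","items":{"type":"number","minimum":-1,"maximum":1}}},"angular":{"type":"array","items":{"type":"array","items":{"type":"number","minimum":-1,"maximum":1}}},"squeeze":{"type":"number"}},"required":["jaw","dp","angular"]}

```bash
mkdir -p pics
python3 - <<'E'
from station import manip
import cv2
print(manip.get_obs())
for n in ["side","top","wrist"]:
    c=manip.get_calibration(n); print(n,c)
    im=manip.snapshot(n); cv2.imwrite(f"pics/{n}0.png",im[:,:,::-1])
E
```

```text
{'t': 0.0, 'joint_pos': array([-80.34007608,  23.60109003,  -0.73031557,  91.50456197,
         0.3209838 ,  64.99007331,  -4.70976133]), 'qvel': array([-0.06139461, -0.01538786, -0.08028062,  0.01362891, -0.04721556,
       -0.09232499, -0.03646728]), 'joint_efforts': array([-3.54336962e-04, -6.00600100e+01,  6.81894869e-01, -2.99410522e+01,
        1.37951484e-02,  1.05182538e-02, -1.16764224e-05]), 'position': array([0.14652816, 0.607094  , 0.24743753]), 'tcp_rot': array([-86.34413742,  89.90631598, -99.90840649]), 'force': array([-0.01245181, -0.63126221,  0.4840782 ]), 'torque': array([-0.01873996,  0.0250531 ,  0.03263872]), 'opening': 0.08524537547518812}
side {'vertical_fov': 54.07875589406614, 'cx': 322.2698323846904, 'cy': 199.74163090391338, 'extrinsics': array([[ 9.57381902e-01, -2.88824742e-01, -4.02757212e-04,
        -4.69356328e-01],
       [ 1.98474318e-01,  6.56878464e-01,  7.27405409e-01,
        -2.07046209e-01],
       [-2.09828117e-01, -6.96484711e-01,  6.86207847e-01,
        -1.21874940e+00],
       [ 0.00000000e+00,  0.00000000e+00,  0.00000000e+00,
         1.00000000e+00]])}
top {'vertical_fov': 52.30310581816477, 'cx': 320.90210615681275, 'cy': 201.74552446316557, 'extrinsics': array([[-0.00651503, -0.99979593,  0.01912231,  0.00570417],
       [ 0.9955333 , -0.00468375,  0.09429477, -0.50127601],
       [-0.09418596,  0.01965123,  0.99536066, -1.43244963],
       [ 0.        ,  0.        ,  0.        ,  1.        ]])}
wrist {'vertical_fov': 58.9202031757753, 'cx': 318.94502886859823, 'cy': 200.128952169448, 'extrinsics': array([[ 0.23467967,  0.97207126, -0.00171035, -0.62435903],
       [-0.93872715,  0.22617206, -0.26007218,  0.03341424],
       [-0.25242185,  0.06263921,  0.96558766, -0.3782051 ],
       [ 0.        ,  0.        ,  0.        ,  1.        ]])}
```

View pics/side0.png

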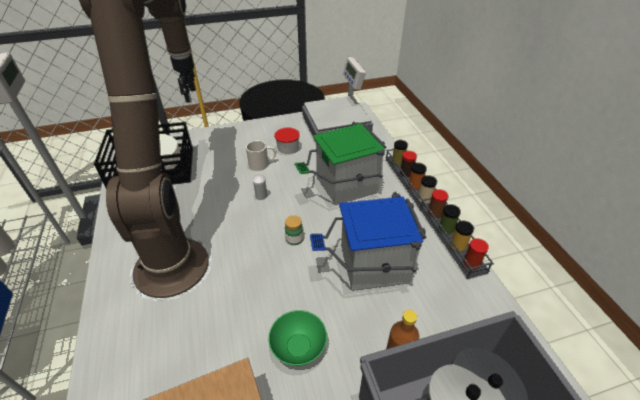

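View pics/top0.png

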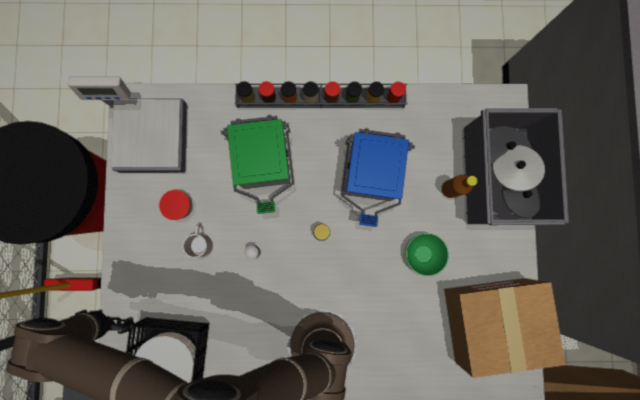

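View pics/wrist0.png

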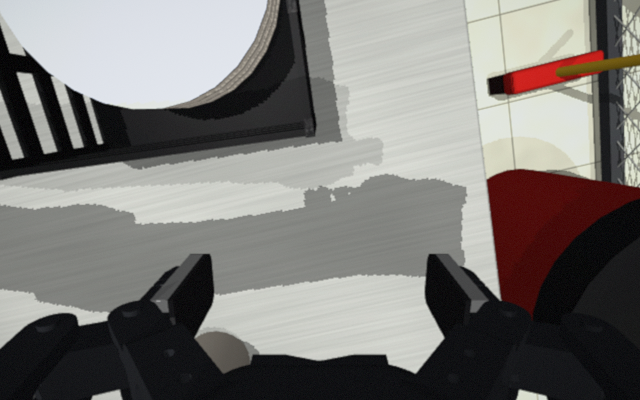

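The top view shows the green pad near (265,207), the blue pad at (369,220), the jar at (321,232), the shaker at (252,252), and the mug at (198,244). The side view shows the green pad near (303,168). Next I measure them.

```bash
cat > h.py <<'E'
import numpy as np, cv2
from station import manip
def ray(cal,u,v):
    f=200/np.tan(np.radians(cal["vertical_fov"]/2)); E=cal["extrinsics"]
    d=E[:3,:3].T@np.array([(u-cal["cx"])/f,-(v-cal["cy"])/f,-1]); o=-E[:3,:3].T@E[:3,3]
    return o,d/np.linalg.norm(d)
def onz(cal,u,v,z):
    o,d=ray(cal,u,v); return o+d*(z-o[2])/d[2]
def proj(cal,p):
    f=200/np.tan(np.radians(cal["vertical_fov"]/2)); E=cal["extrinsics"]
    c=E[:3,:3]@np.array(p)+E[:3,3]; return cal["cx"]-f*c[0]/c[2], cal["cy"]+f*c[1]/c[2]
def tri(r1,r2):
    (a,d),(b,e)=r1,r2
    s=np.linalg.lstsq(np.c_[d,-e],b-a,rcond=None)[0]
    p,q=a+d*s[0],b+e*s[1]; return (p+q)/2,np.linalg.norm(p-q)
def blobs(path,lo,hi,amin=25):
    h=cv2.cvtColor(cv2.imread(path),cv2.COLOR_BGR2HSV); m=cv2.inRange(h,lo,hi)
    n,l,s,c=cv2.connectedComponentsWithStats(m)
    return [(s[i],c[i],l==i) for i in range(1,n) if s[i][4]>=amin]
E
python3 - <<'E'
from h import *
ct,cs=manip.get_calibration("top"),manip.get_calibration("side")
R={}
for n,c in (("top",ct),("side",cs)):
  for s,ce,m in blobs(f"pics/{n}0.png",(50,120,40),(75,255,255)):
    r=cv2.minAreaRect(np.argwhere(m)[:,::-1].astype(np.float32))
    print(n,s,ce.round(1),r)
    if abs(s[4]-150)<140: R[n]=(ce)
print(R)
print(tri(ray(ct,*R["top"]),ray(cs,*R["side"])), onz(ct,*R["top"],.145), onz(cs,*R["side"],.145))
for s,ce,m in blobs("pics/top0.png",(50,120,40),(75,255,255),500):
    b=cv2.boxPoints(cv2.minAreaRect(np.argwhere(m)[:,::-1].astype(np.float32)))
    print([onz(ct,*p,.203)[:2].round(3) for p in b])
for nm,u,v,z in (("jar",321,231,.085),("shaker",252,252,.094),("mug",198,244,.092)): print(nm,onz(ct,u,v,z).round(3))
E
```

```text
top [ 227  119   62   66 3363] [257.5 151.8] ((257.7066650390625, 151.5552215576172), (60.84349060058594, 56.31596755981445), 83.1572265625)
top [257 201  18  12 174] [265.5 206.9] ((265.4299621582031, 207.00999450683594), (10.323759078979492, 16.687721252441406), 81.8698959350586)
top [ 406  234   42   41 1341] [426.7 254.1] ((426.5, 254.0), (40.0, 41.0), 90.0)
side [ 313  124   71   41 1757] [346.8 143.6] ((348.3824462890625, 142.98736572265625), (33.09478759765625, 65.0550537109375), 75.57923126220703)
side [295 163  15  10  86] [302.  167.9] ((301.88458251953125, 167.57691955566406), (13.590154647827148, 8.043152809143066), 56.3099365234375)
side [ 269  311   58   55 2443] [297.3 337.8] ((297.5000305175781, 337.5000305175781), (53.740108489990234, 56.56854248046875), 45.0)
{'top': array([265.47126437, 206.90804598]), 'side': array([301.97674419, 167.88372093])}
(array([0.47395674, 0.18722121, 0.13766071]), np.float64(0.000801554320642546)) [0.47374677 0.18629759 0.145     ] [0.47149174 0.17831046 0.145     ]
[array([0.731, 0.306]), array([0.753, 0.129]), array([0.559, 0.105]), array([0.538, 0.28 ])]
[array([ 0.382, -0.259]), array([ 0.381, -0.387]), array([ 0.258, -0.383]), array([ 0.259, -0.255])]
jar [0.396 0.004 0.085]
shaker [0.327 0.236 0.094]
mug [0.354 0.417 0.092]
```

Run:
```python
import cv2
a=cv2.imread("pics/top0.png")[100:270,160:400]; b=cv2.imread("pics/side0.png")[110:250,230:400]
cv2.imwrite("pics/tc.png",cv2.resize(a,None,fx=3.3,fy=3.3,interpolation=2)); cv2.imwrite("pics/sc.png",cv2.resize(b,None,fx=4,fy=4,interpolation=2))
```

```text
(no output)
```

View pics/tc.png

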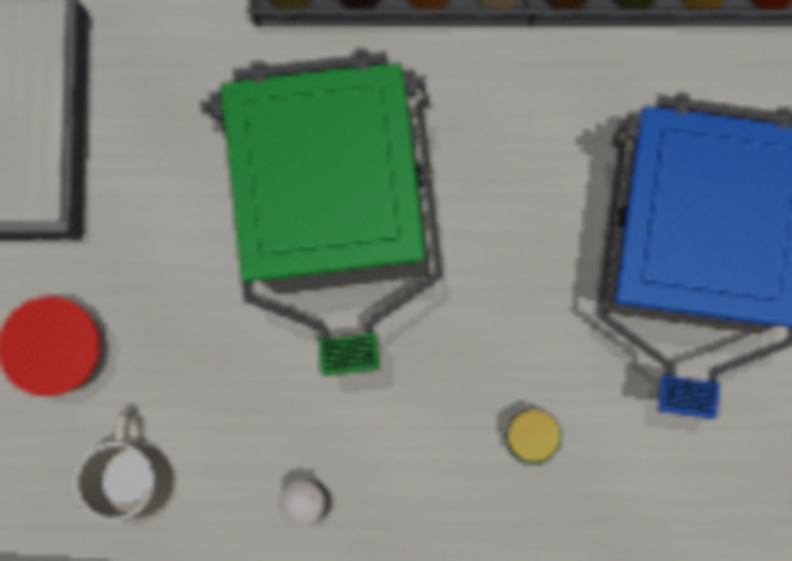

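View pics/sc.png

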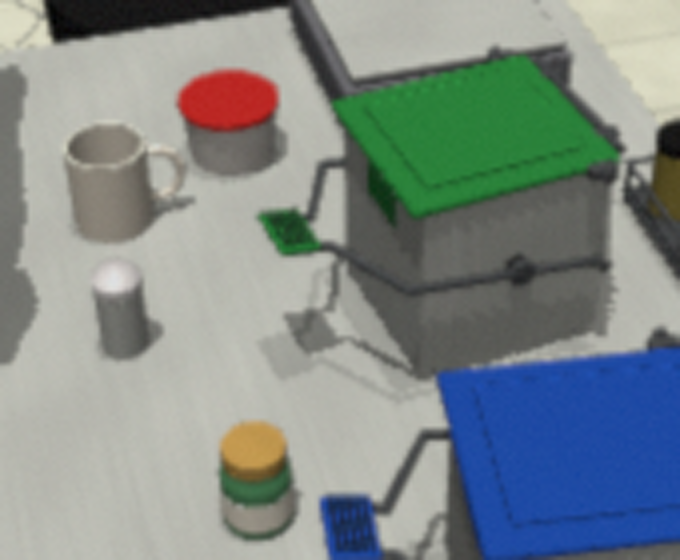

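drive_tool(
  jaw=[0,0,0,0,0,0,0,0,0,0,0,0,0,0,0],
  dp=[
    [0.1,-0.13,0],
    [0.1,-0.13,0],
    [0.1,-0.13,0],
    [0.1,-0.13,0],
    [0.1,-0.13,0],
    [0.1,-0.13,0],
    [0.1,-0.13,0],
    [0.1,-0.13,0],
    [0.1,-0.13,0],
    [0.1,-0.13,0],
    [0.1,-0.13,0],
    [0.1,-0.13,0],
    [0.1,-0.13,0],
    [0,0,0],
    [0,0,0],
  ],
  angular=[
    [0,0,0],
    [0,0,0],
    [0,0,0],
    [0,0,0],
    [0,0,0],
    [0,0,0],
    [0,0,0],
    [0,0,0],
    [0,0,0],
    [0,0,0],
    [0,0,0],
    [0,0,0],
    [0,0,0],
    [0,0,0],
    [0,0,0],
  ],
)

```text
t: 2.02
position: [0.4712, 0.1855, 0.2481]
tcp_rot: [-177.9, 90.0, 168.5]
force: [-0.2, -0.0, -0.3]
opening: -0.0005
```

Run:
```python
from h import *
c=manip.get_calibration("wrist"); o=manip.get_obs(); print(o)
im=manip.snapshot("wrist"); cv2.imwrite("pics/w1.png",im[:,:,::-1]); cv2.imwrite("pics/s1.png",manip.snapshot("side")[:,:,::-1])
for s,ce,m in blobs("pics/w1.png",(50,120,40),(75,255,255)): print(s,ce,onz(c,*ce,.145),onz(c,*ce,.203))
p=o["position"]; print("tip px",proj(c,p-[0,0,.017]),"below",proj(c,[p[0],p[1],.145]))
```

```text
{'t': 2.025, 'joint_pos': array([-40.07917045,  11.87073919,  15.40043076, 108.51243586,
        -3.64145953,  60.11585695,  53.25949352]), 'qvel': array([-0.98603285, -0.12371926, -0.71618848,  0.12065136, -0.13603291,
       -0.07705101,  0.14821608]), 'joint_efforts': array([ 1.16106369e+00, -4.24338377e+01,  3.03622685e+00, -2.87059790e+01,
        1.34748523e-01, -9.94185830e-03,  3.93375638e-02]), 'position': array([0.47115191, 0.185488  , 0.24806203]), 'tcp_rot': array([-177.91598558,   89.95751414,  168.51836978]), 'force': array([-0.23776389, -0.03479134, -0.28018106]), 'torque': array([-0.04766409, -0.01157503, -0.01626593]), 'opening': -0.0004895401777600491}
[ 270  170   98   74 2990] [319.03043478 205.37892977] [0.47022996 0.18597636 0.145     ] [0.45419587 0.18984682 0.203     ]
[474 305  49  34 835] [501.98562874 318.61197605] [0.58566861 0.29620666 0.145     ] [0.54031959 0.27208482 0.203     ]
[323 337   3  16  29] [323.5862069  345.86206897] [0.57762441 0.1635811  0.145     ] [0.53431817 0.17313869 0.203     ]
[424 337  31  32 491] [438.83299389 352.14256619] [0.60338619 0.24686949 0.145     ] [0.5535379  0.23527652 0.203     ]
tip px (np.float64(318.4335306910904), np.float64(261.53918248150194)) below (np.float64(318.64539357643804), np.float64(206.82736713361342))
```

View pics/w1.png

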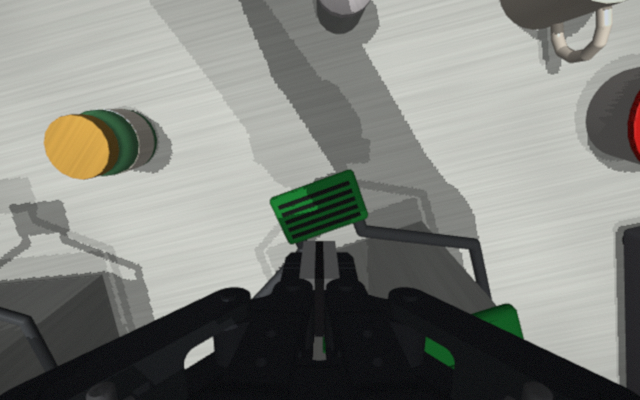

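View pics/s1.png

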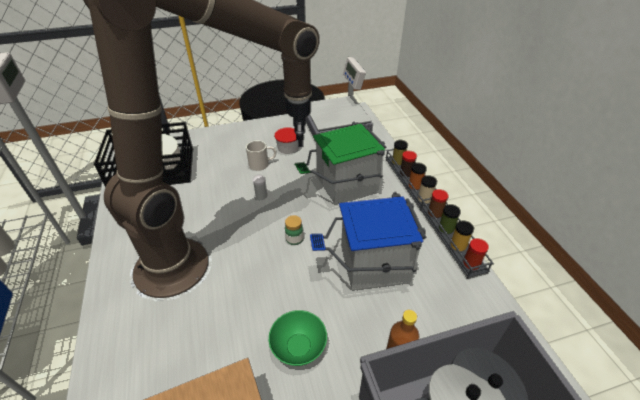

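The wrist view shows the green pad at (319,205), so the pad is at about (0.471,0.186), directly below the fingertips. I'll align the yaw with the bin and descend to just above the pad.

drive_tool(
  jaw=[0,0,0,0,0],
  dp=[
    [0,0,-0.08],
    [0,0,-0.08],
    [0,0,-0.08],
    [0,0,-0.04],
    [0,0,0],
  ],
  angular=[
    [0,0,0.026],
    [0,0,0.026],
    [0,0,0],
    [0,0,0],
    [0,0,0],
  ],
)

```text
t: 2.75
position: [0.4711, 0.1855, 0.1779]
tcp_rot: [-161.6, 89.9, -156.4]
force: [-0.2, 0.1, -0.4]
opening: 0.0002
```

drive_tool(
  jaw=[0,0,0,0,0,0,0,0],
  dp=[
    [0,0,-0.02],
    [0,0,-0.02],
    [0,0,-0.02],
    [0,0,-0.02],
    [0,0,-0.02],
    [0,0,-0.02],
    [0,0,-0.02],
    [0,0,0],
  ],
  angular=[
    [0,0,0],
    [0,0,0],
    [0,0,0],
    [0,0,0],
    [0,0,0],
    [0,0,0],
    [0,0,0],
    [0,0,0],
  ],
)

```text
t: 3.75
position: [0.4705, 0.185, 0.1431]
tcp_rot: [-177.6, 89.9, -172.4]
force: [-4.9, -0.4, 5.4]
opening: 0.0001
```

Run:
```python
from h import *
im=manip.snapshot("wrist"); cv2.imwrite("pics/w2.png",im[:,:,::-1]); cv2.imwrite("pics/s2.png",cv2.resize(manip.snapshot("side")[60:260,200:460,::-1],None,fx=3,fy=3))
```

```text
(no output)
```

View pics/w2.png

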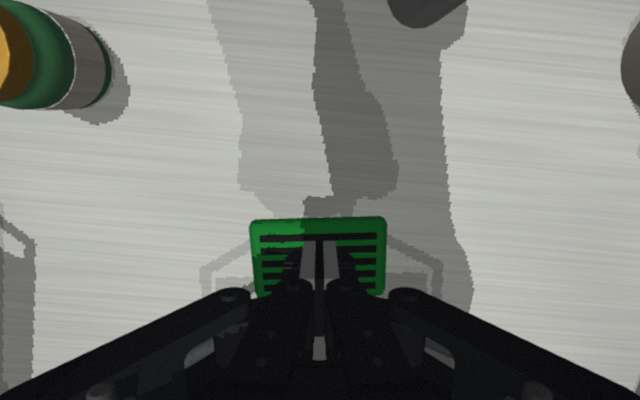

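View pics/s2.png

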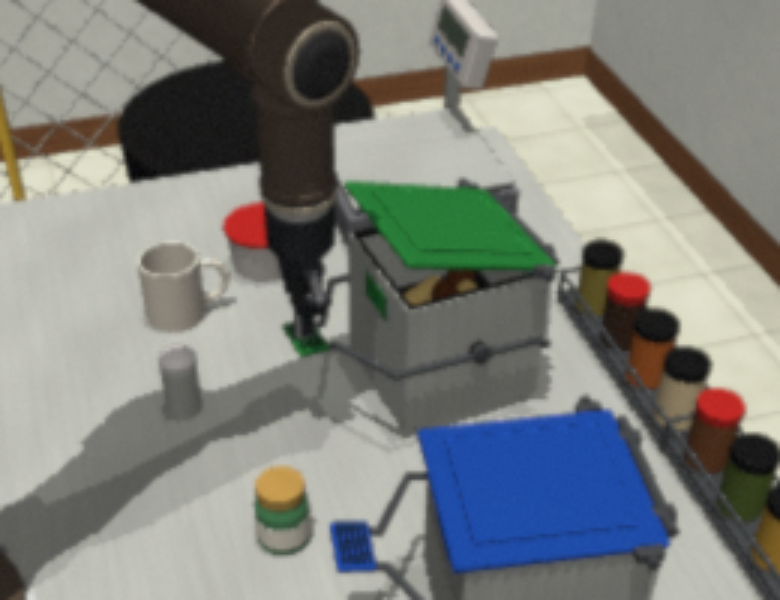

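The fingertips sit near the middle of the paddle and the lid is opening. I'll carry on down to the stop.

drive_tool(
  jaw=[0,0,0,0,0,0,0,0,0],
  dp=[
    [0,0,-0.02],
    [0,0,-0.02],
    [0,0,-0.02],
    [0,0,-0.02],
    [0,0,-0.02],
    [0,0,-0.02],
    [0,0,-0.01],
    [0,0,0],
    [0,0,0],
  ],
  angular=[
    [0,0,0],
    [0,0,0],
    [0,0,0],
    [0,0,0],
    [0,0,0],
    [0,0,0],
    [0,0,0],
    [0,0,0],
    [0,0,0],
  ],
)

```text
t: 4.97
position: [0.471, 0.1851, 0.1108]
tcp_rot: [178.0, 89.9, -176.8]
force: [-4.1, -0.3, 4.5]
opening: -0.0002
```

Run:
```python
from h import *
c=manip.get_calibration("side")
s=manip.snapshot("side")[:,:,::-1].copy(); cv2.imwrite("pics/s3.png",cv2.resize(s[40:240,200:460],None,fx=3,fy=3))
a=np.radians(7.4); bx=np.array([np.cos(a),np.sin(a)]); b=np.array([.471,.186])+.18*bx
for off,z in ((0,.345),(0,.365)): print(proj(c,[*(b+off*bx),z]))
```

```text
(np.float64(350.76276424112723), np.float64(103.56646655406144))
(np.float64(351.0730077268007), np.float64(97.95108415376555))
```

View pics/s3.png

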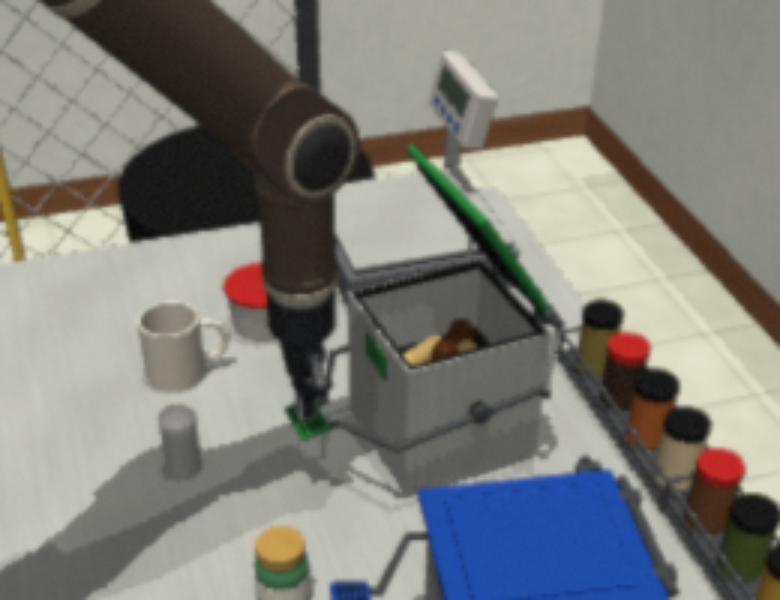

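The lid is nearly fully open, but the force hasn't risen, so it isn't at the stop yet. I'll press on a little more.

drive_tool(
  jaw=[0,0,0,0],
  dp=[
    [0,0,-0.01],
    [0,0,-0.005],
    [0,0,0],
    [0,0,0],
  ],
  angular=[
    [0,0,0],
    [0,0,0],
    [0,0,0],
    [0,0,0],
  ],
)

```text
t: 5.52
position: [0.4712, 0.1852, 0.1085]
tcp_rot: [122.6, 89.9, 127.8]
force: [-10.2, -2.1, 21.9]
opening: -0.0001
```

The force has risen to 22 N, so the lever is at its stop. I'll hold it there for about 2 s.

drive_tool(
  jaw=[0,0,0,0,0,0,0,0,0,0,0,0,0,0,0,0,0],
  dp=[
    [0,0,0],
    [0,0,0],
    [0,0,0],
    [0,0,0],
    [0,0,0],
    [0,0,0],
    [0,0,0],
    [0,0,0],
    [0,0,0],
    [0,0,0],
    [0,0,0],
    [0,0,0],
    [0,0,0],
    [0,0,0],
    [0,0,0],
    [0,0,0],
    [0,0,0],
  ],
  angular=[
    [0,0,0],
    [0,0,0],
    [0,0,0],
    [0,0,0],
    [0,0,0],
    [0,0,0],
    [0,0,0],
    [0,0,0],
    [0,0,0],
    [0,0,0],
    [0,0,0],
    [0,0,0],
    [0,0,0],
    [0,0,0],
    [0,0,0],
    [0,0,0],
    [0,0,0],
  ],
)

```text
t: 7.65
position: [0.4712, 0.1852, 0.1085]
tcp_rot: [121.9, 89.9, 127.1]
force: [-8.8, -2.9, 23.3]
opening: -0.0
```

Run:
```python
from h import *
s=manip.snapshot("side")[:,:,::-1].copy(); cv2.imwrite("pics/s4.png",cv2.resize(s[40:240,200:460],None,fx=3,fy=3))
```

```text
(no output)
```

View pics/s4.png

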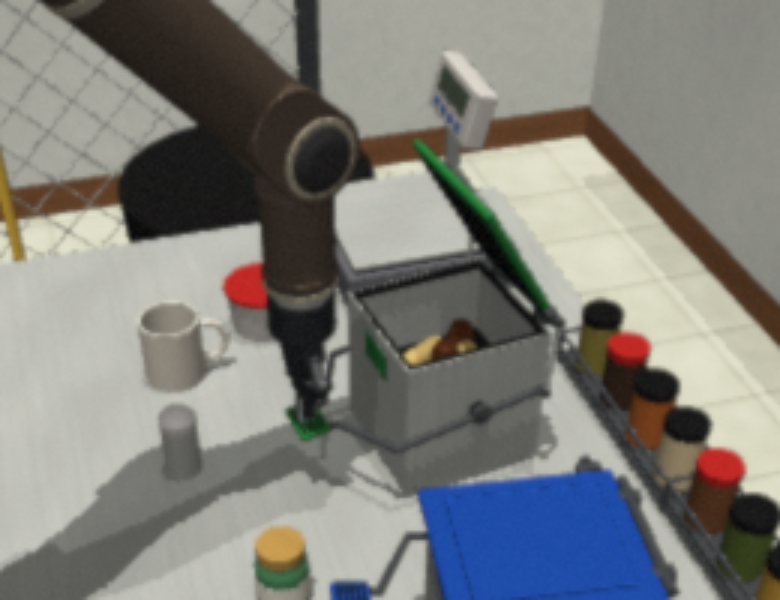

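The lid is wide open, with its edge at about (338,88) in full-image pixels. Now a slow release at 20 mm/s, which is about 0.11 rad/s.

drive_tool(
  jaw=[0,0,0,0,0,0,0,0,0,0,0,0,0,0,0,0,0,0,0,0],
  dp=[
    [0,0,0.005],
    [0,0,0.01],
    [0,0,0.01],
    [0,0,0.01],
    [0,0,0.01],
    [0,0,0.01],
    [0,0,0.01],
    [0,0,0.01],
    [0,0,0.01],
    [0,0,0.01],
    [0,0,0.01],
    [0,0,0.01],
    [0,0,0.01],
    [0,0,0.01],
    [0,0,0.01],
    [0,0,0.01],
    [0,0,0.01],
    [0,0,0.01],
    [0,0,0.01],
    [0,0,0],
  ],
  angular=[
    [0,0,0],
    [0,0,0],
    [0,0,0],
    [0,0,0],
    [0,0,0],
    [0,0,0],
    [0,0,0],
    [0,0,0],
    [0,0,0],
    [0,0,0],
    [0,0,0],
    [0,0,0],
    [0,0,0],
    [0,0,0],
    [0,0,0],
    [0,0,0],
    [0,0,0],
    [0,0,0],
    [0,0,0],
    [0,0,0],
  ],
)

```text
t: 10.2
position: [0.4734, 0.1853, 0.1544]
tcp_rot: [13.0, 89.8, 18.1]
force: [-0.8, 0.1, 7.3]
opening: 0.0003
```

drive_tool(
  jaw=[0,0,0,0,0,0,0,0,0,0,0,0],
  dp=[
    [0,0,0.008],
    [0,0,0.008],
    [0,0,0.006],
    [0,0,0.006],
    [0,0,0.006],
    [0,0,0.006],
    [0,0,0.006],
    [0,0,0.006],
    [0,0,0.006],
    [0,0,0.006],
    [0,0,0],
    [0,0,0],
  ],
  angular=[
    [0,0,0],
    [0,0,0],
    [0,0,0],
    [0,0,0],
    [0,0,0],
    [0,0,0],
    [0,0,0],
    [0,0,0],
    [0,0,0],
    [0,0,0],
    [0,0,0],
    [0,0,0],
  ],
)

```text
t: 11.7
position: [0.4716, 0.1851, 0.1693]
tcp_rot: [164.7, 90.0, 169.9]
force: [-0.4, -0.1, 0.3]
opening: 0.0002
```

Contact is lost and the force is about 0. I'll retreat upward and away.

drive_tool(
  jaw=[0,0,0,0,0,0,0,0,0],
  dp=[
    [0,0,0.06],
    [0,0,0.1],
    [0,0,0.12],
    [-0.05,0.05,0.12],
    [-0.1,0.1,0],
    [-0.1,0.1,0],
    [-0.1,0.1,0],
    [0,0,0],
    [0,0,0],
  ],
  angular=[
    [0,0,0],
    [0,0,0],
    [0,0,0],
    [0,0,0],
    [0,0,0],
    [0,0,0],
    [0,0,0],
    [0,0,0],
    [0,0,0],
  ],
)

```text
t: 12.82
position: [0.3847, 0.2721, 0.27]
tcp_rot: [10.4, 89.9, 15.5]
force: [0.7, -0.8, -0.0]
opening: -0.0001
```

Run:
```python
from h import *
cv2.imwrite("pics/s5.png",manip.snapshot("side")[:,:,::-1]); cv2.imwrite("pics/t5.png",manip.snapshot("top")[:,:,::-1])
for n in("side","top"):
  for f in (f"pics/{n}0.png",f"pics/{n[0]}5.png"):
    print(f,[(s[4],c.round(1)) for s,c,m in blobs(f,(50,120,40),(75,255,255))])
    print("  blue",[(s[4],c.round(1)) for s,c,m in blobs(f,(105,150,60),(125,255,255))])
```

```text
pics/side0.png [(np.int32(1757), array([346.8, 143.6])), (np.int32(86), array([302. , 167.9])), (np.int32(2443), array([297.3, 337.8]))]
  blue [(np.int32(3292), array([378.9, 223.4])), (np.int32(177), array([317.1, 242.1]))]
pics/s5.png [(np.int32(1759), array([346.8, 143.6])), (np.int32(91), array([301.9, 167.9])), (np.int32(2442), array([297.4, 337.8]))]
  blue [(np.int32(3290), array([378.8, 223.4])), (np.int32(179), array([317.1, 242.1])), (np.int32(64), array([  4.1, 291.2])), (np.int32(35), array([  2.9, 303.5]))]
pics/top0.png [(np.int32(3363), array([257.5, 151.8])), (np.int32(174), array([265.5, 206.9])), (np.int32(1341), array([426.7, 254.1]))]
  blue [(np.int32(3328), array([377.2, 165.3])), (np.int32(168), array([368.1, 219.9]))]
pics/t5.png [(np.int32(3363), array([257.5, 151.8])), (np.int32(172), array([265.5, 206.9])), (np.int32(1340), array([426.7, 254.2]))]
  blue [(np.int32(3324), array([377.2, 165.3])), (np.int32(167), array([368.1, 219.9]))]
```

View pics/s5.png

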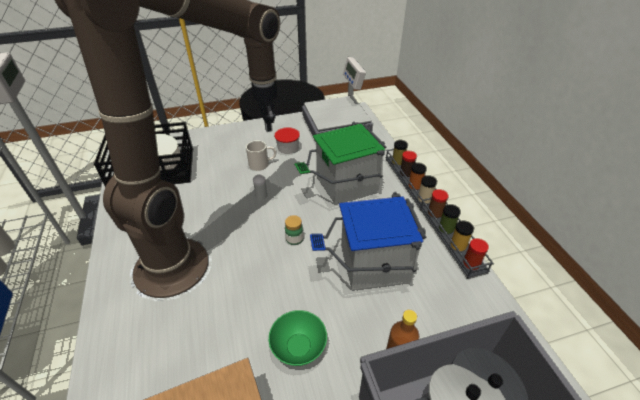

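View pics/t5.png

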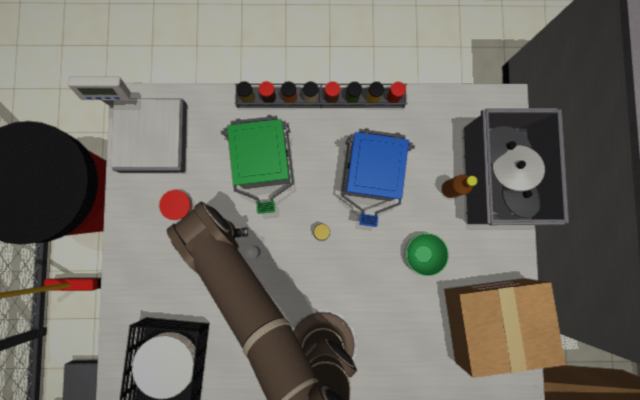

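The lid, both paddles and the loose items are back where they were in the first pictures. The arm is clear of everything, so I'm handing the job in.

```bash
python3 -c "
from station import manip
print(manip.close_job())"
```

```text
the job is handed in; nothing more can be done
None
```

I opened the green-lidded bin by its paddle, held it wide open and let it shut gently, then handed the job in at about 13 s. No verdict was reported.

- **Opening:** I pressed the paddle with closed fingertips until it reached its lower stop. The force rose from about 4.5 N to 22 N there, and I held it for just over 2 s. The side picture showed the lid wide open, but I judged that by eye and by the stop force; I did not measure the height of the lid edge.
- **Closing:** I raised the fingertips at about 20 mm/s or slower, which is about 0.11 rad/s at the lever. Near the top they were still carrying 7 N. They came off at the paddle's rest height, with the force back to about 0.
- **Last checks:** In the final pictures both lids, both paddles and the bowl are within 0.1 pixel of where they started. By eye, the jar, shaker, mug, tub and bottle have not moved; in the top view the arm covers the mug, so I could only see that in the side view. The arm stands clear of everything. No check failed or disagreed. The three camera estimates of the paddle's position agreed to about 3 mm.

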